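# Change the separation column in the clip stand

## Robot

A 6-joint arm with a two-finger parallel gripper is mounted at the origin on a cart in front of the work surface, level with it; the furniture and walls round the work are solid. World frame = base frame: x ahead of the robot, y to its left, z up, the work surface at z = 0. Lengths are in mm, angles in degrees, forces in N, time in s.
With the tool pointing down it reaches from about 300 to 850 mm from the base axis. Payload 4.2 kg.
Tool frame: the origin (TCP) lies at the very end of the fingers, on their centre line; the grasp point (between the pads) lies 19 mm behind it (env.grip_depth is the distance from the TCP to the grasp point, in mm); z points along the fingers, y is the line along which they close (so a half turn about z gives the same grasp; the last joint's range is limited). The gripper opens to 91 mm and grips with 3 to 60 N. Pads are 32 mm wide; open, the fingers measure 118 mm over their backs; the gripper's body (76 mm by 178 mm) begins 60 mm behind the grasp point.
Start: joints at [-71.219, 18.312, 89.639, -0, 72.044, -1.146], TCP at [195.981, -540.587, 213.976] pointing down, gripper open.
Joint ranges: [-177.97, 177.97], [-48.28, 115.42], [12.27, 149.76], [-77.06, 257.06], [2.81, 150.46], [-146.56, 146.56]. Speed limits (degrees/s): [147.25, 147.25, 180, 180, 180, 180].

## Interface

Orientations are given as [roll, pitch, yaw] about the fixed x, y, z axes, in that order (R = Rz(yaw) Ry(pitch) Rx(roll)).
In Python, from workcell import env, cams gives the robot as it stands.
- The arm moves only by the tool apply_moves, never from a script. Its argument "deltas" is a list of rows, each a list of 5 numbers: the shift along the tool's x, y, z in m, then the turn about the tool's z in rad, then the opening, from -1 (shut) to 1 (fully open), so that 0 is half open. In form: [[tx, ty, tz, roll, gripper], ...]. A call has 1 to 5 rows; each row is the pose to reach, as a shift and turn from the pose commanded when the call began, along the tool's axes at that moment; what a row does not reach only later rows make up. A row lasts 1/10 s, in which the tool goes at most 50 mm and 8.59 degrees, less where a joint would pass 70% of its speed; a pose out of reach is approached as far as the arm can. A call with a gripper value outside its range is refused whole. The fingers move at their own pace and stop on an object; "grip_force" is the grip in N (left out, the last holds). Time passes only in rows, so rows that repeat a pose let the fingers close. It gives the time, the measured TCP pose, the force, the opening and the grip force at its end, in the units of the state.
- env.state(): the state, without advancing time (a new reading comes with each control period).
- cams.grab_frame(name): name is "scene" or "side" or "wrist"; returns the picture (400x640x3 uint8, blue, green, red); there is no depth.
- cams.get_calibration(name): a dict with "mtx" (3x3 intrinsics, pixels), "eye" and "attitude" of the camera in the world; the wrist camera has in their place "tool_from_camera" (4x4, takes a point from camera to tool coordinates, whose origin is the TCP and whose axes are the flange's). Camera axes: x right, y down, z forward; pixel columns grow to the right and rows downward; lengths in mm; the calibration is good to about 2 mm. A picture is of the moment at which its call begins: read the wrist's pose just before it. get_calibration takes no time and is no camera call.
- env.job_done(): hands the job in; it is judged then, once.
The state is a dict: "time_s": time; "qpos": joint angles; "qvel": joint speeds; "effort": joint torques, N m; "ee_pos": TCP position; "ee_rot": TCP orientation; "force": force on the tool from outside, world axes, zero at the start; "torque": the same for the moment, N m; "gripper_width": finger opening in mm; "gripper_force": force on a finger pad.
Only numpy, scipy, OpenCV 4.12 (cv2) and the standard library are available. Lean on these libraries where they do the work, as an engineer would, in place of code of your own. Each camera call takes 0.05 s, during which the arm holds its last target. There are 200 camera calls.

## Task

Pull the short steel column out of the two spring clips of the sloping stand and lay it flat in the shallow metal tray. Then snap the long steel column that lies on the bench into the same pair of clips, fully home in both clips with its bare tube about centred between them. Leave everything else on the bench where it is.

Things in the scene. Friction and masses are not known exactly. Their poses are not given: they have to be found in the camera images.
- clip_seat (a point): Where the middle of a seated column lies: on the tube axis, halfway between the two clips, 98 mm above the bench. y runs along the seated column (level); z points straight out of the clip mouths, leaning 40 degrees from vertical towards the stand's front (robot's side); x points up the slope. Push in along -z, pull out along +z.
- clip_a (a point): Tube axis in the first grey plastic C-clip, 25 mm to the -y side of clip_seat (same axes). The clip is 8 mm wide along y, so 42 mm is clear between the clips for fingers. Its two jaws spring apart along x. Flared mouth 20 mm wide at z = +12 mm; lips 6 mm apart at z = +5 mm. A 9.6 mm tube resting unsnapped on the lips has its axis at about z = +9 mm; a solid stop is met at z = 0.
- clip_b (a point): Tube axis in the second clip, like the first, 25 mm to the +y side of clip_seat. The jaws snap shut behind the tube by themselves; pushing in takes about 7 N, pulling out about 12 N, for both clips together.
- clip_panel: The sloping aluminium panel with its clips; origin and axes are those of clip_seat. The panel face lies at z = -34 mm, from x = -53 to +53 and y = -75 to +75 mm; between the clips nothing stands on it.
- stand: Column stand of bare aluminium sheet, fixed on a thin desk pad (2.6 mm); foot from x = -42 to +74 mm, 150 mm wide (y), 6 mm thick; top about 105 mm high. Origin on the pad straight below the clip seat; x to the back of the stand (away from the robot at yaw 0), y along the column, z up.
- tray: Shallow open metal tray 115 (x) x 190 (y) x 16 (z, height) mm, wall 3 mm, floor 3 mm thick, fixed to the bench; origin at the centre of its underside, on the bench.
- column_short: SHORT steel column, 124 mm long over its end plugs, 85 g; in the clips at the start. Bare round tube 9.6 mm thick from y = -32 to +32 mm, square nuts 15 x 17 mm from 32 to 50 mm either side, plugs beyond. Origin at the centre of its underside, y along it, z up when it lies on a surface (in the clips its axes match clip_seat's); tube axis at z = 8.5 mm.
- short_mid (a point): Middle of the short column on its tube axis (8.5 mm above a surface it lies on). Axes as column_short.
- column_long: LONG steel column, 174 mm long over its end plugs, 85 g; lying on the bench at the start. Bare round tube 9.6 mm thick from y = -57 to +57 mm, square nuts 15 x 17 mm from 57 to 75 mm either side, plugs beyond. Origin at the centre of its underside, y along it; tube axis at z = 8.5 mm. Either end may go either way in the clips.
- long_mid (a point): Middle of the long column on its tube axis (8.5 mm above the bench while it lies there). Axes as column_long.
- timer: bench timer, a flat white box 58x68x18 mm; bystander, to be left alone; origin at the centre of its underside
- tip_box: box of pipette tips 87x122x60 mm, open top; bystander, to be left alone; origin at the centre of its underside
- bottle: square white plastic bottle 60x60x125 mm, upright; bystander, to be left alone; origin at the centre of its underside
- marker: black marker pen lying, 135 mm long, 20 mm thick; bystander, to be left alone; origin at the centre of its underside
- spanner: small steel spanner lying flat, 135 mm long, 5 mm thick; bystander, to be left alone; origin at the centre of its underside
- syringe: plastic syringe lying, 102 mm long, 16 mm thick; bystander, to be left alone; origin at the centre of its underside

How it is judged:
By the outcome, as a careful person would: the job done as asked, in the order asked, and still so for the second after the job is handed in, with the robot touching nothing.
It also fails if it takes over 54 s, if anything falls off the work surface, if the arm or the gripper's body presses on something with over 40 N, if the wrist force passes 120 N, or if a joint passes its speed limit or range.

## Working session

There is one attempt and no reset: what is moved stays moved. The work goes in short steps, Python scripts to look and compute and a tool call to move; the robot and the scene stay as the last step left them, time stands still between calls to the robot, and variables do not carry over. Pictures are saved under pics/ and viewed, at most 11 in all, crops included, and the job is handed in when it is done.

Besides the shell and the picture viewer there is one more tool, called after "Call:" by a JSON object that holds its "op" and its "data". apply_moves: Moves the arm, as the interface text tells. Its arguments: {"type":"object","properties":{"deltas":{"type":"array"},"grip_force":{"type":"number"}},"required":["deltas"]}

```bash
mkdir -p pics; ls; python3 - <<'E'
from workcell import env,cams
import cv2,numpy as np
s=env.state();print(s)
a=cams.grab_frame("scene");b=cams.grab_frame("side")
cv2.imwrite("pics/scene0.png",a);cv2.imwrite("pics/side0.png",b)
for n in("scene","side","wrist"):print(n,cams.get_calibration(n))
E
```

```text
pics
{'time_s': 0.0, 'qpos': array([-7.12168744e+01,  1.83504580e+01,  8.97069667e+01,  4.03624190e-04,
        7.20419818e+01, -1.14683111e+00]), 'qvel': array([ 0.02096726, -0.04037126, -0.06150146, -0.00615852, -0.04860375,
        0.02790782]), 'effort': array([ 3.14992467e-04, -4.12460446e+01, -2.31974477e+01,  7.26645696e-02,
        4.57940879e-02, -1.53437518e-04]), 'ee_pos': array([ 195.83350573, -540.09024428,  213.12832791]), 'ee_rot': array([-1.79900621e+02, -2.37325316e-03,  1.99298299e+01]), 'force': array([-0.59680507, -0.47338871,  0.79418836]), 'torque': array([ 0.02685914, -0.00262831, -0.01936821]), 'gripper_force': 0.0, 'gripper_width': 91.0658546905523}
scene {'mtx': array([[518.87240513,   0.        , 319.52505405],
       [  0.        , 518.87240513, 198.70427994],
       [  0.        ,   0.        ,   1.        ]]), 'eye': array([-482.49372677, 1170.56715251, 1239.68982827]), 'attitude': array([-126.13301164,   -0.82894115, -134.5988008 ])}
side {'mtx': array([[401.38178814,   0.        , 322.04370798],
       [  0.        , 401.38178814, 195.05156246],
       [  0.        ,   0.        ,   1.        ]]), 'eye': array([ 44.17880589, 668.19396969, 888.33114442]), 'attitude': array([-133.27861899,   -0.51730489, -134.7558823 ])}
wrist {'mtx': array([[281.86728533,   0.        , 315.79906286],
       [  0.        , 281.86728533, 198.86751535],
       [  0.        ,   0.        ,   1.        ]]), 'tool_from_camera': array([[ 7.33363365e-04, -9.54544175e-01, -2.98068584e-01,
         8.48819135e+01],
       [ 9.99999457e-01,  4.79322829e-04,  9.25384854e-04,
         7.61730053e-01],
       [-7.40449645e-04, -2.98069101e-01,  9.54544008e-01,
        -1.70117334e+02],
       [ 0.00000000e+00,  0.00000000e+00,  0.00000000e+00,
         1.00000000e+00]])}
```

View pics/scene0.png

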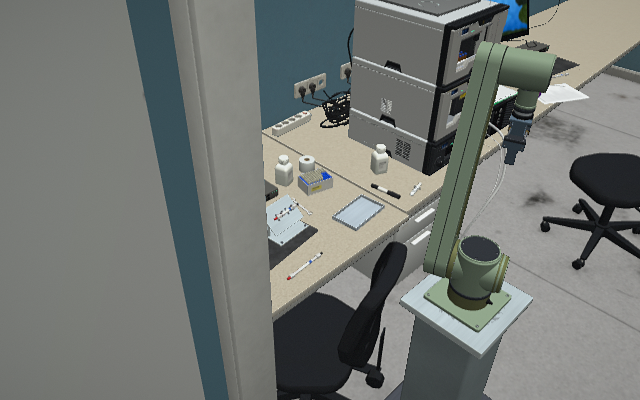

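View pics/side0.png

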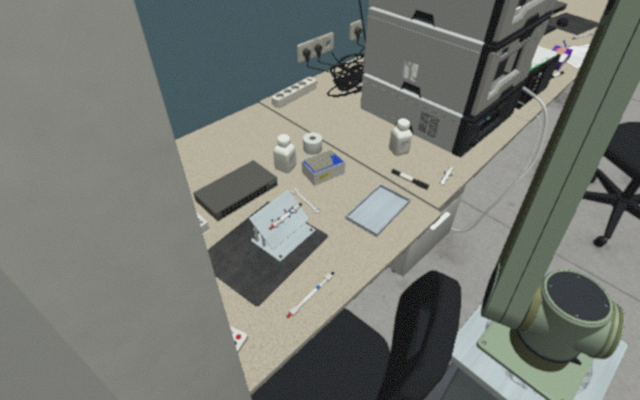

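The scene shows the stand at about (288,222), the tray at (358,212) and the long column at (305,265). In the side view the stand is at (283,225), the short column at about (285,215), the tray at (378,210) and the long column from (289,316) to (333,274). I'll enlarge the side view for pixel picking.

```bash
cat > h.py <<'E'
from workcell import env,cams
import cv2,numpy as np
from scipy.spatial.transform import Rotation as R
def cam(n,s=None):
    c=cams.get_calibration(n)
    if n!="wrist": return c["mtx"],np.array(c["eye"]),R.from_euler("xyz",c["attitude"],degrees=True).as_matrix()
    T=c["tool_from_camera"];Rt=R.from_euler("xyz",s["ee_rot"],degrees=True).as_matrix()
    return c["mtx"],s["ee_pos"]+Rt@T[:3,3],Rt@T[:3,:3]
def px(C,uv,z):
    K,e,r=C;d=r@np.linalg.inv(K)@np.array([uv[0],uv[1],1.]);return e+d*(z-e[2])/d[2]
def proj(C,p):
    K,e,r=C;q=K@(r.T@(np.asarray(p,float)-e));return q[:2]/q[2]
E
python3 - <<'E'
from h import *
a=cv2.imread("pics/side0.png")
cv2.imwrite("pics/side0z.png",cv2.resize(a[175:325,220:420],None,fx=4,fy=4,interpolation=cv2.INTER_CUBIC))
C=cam("side")
for n,uv,z in[("long e1",(289,316),8.5),("long e2",(333,274),8.5),("tray",(378,210),16),("short",(285,215),98)]:print(n,px(C,uv,z).round(0))
E
```

```text
long e1 [455. 363.   8.]
long e2 [466. 198.   8.]
tray [530. -65.  16.]
short [649. 200.  98.]
```

View pics/side0z.png

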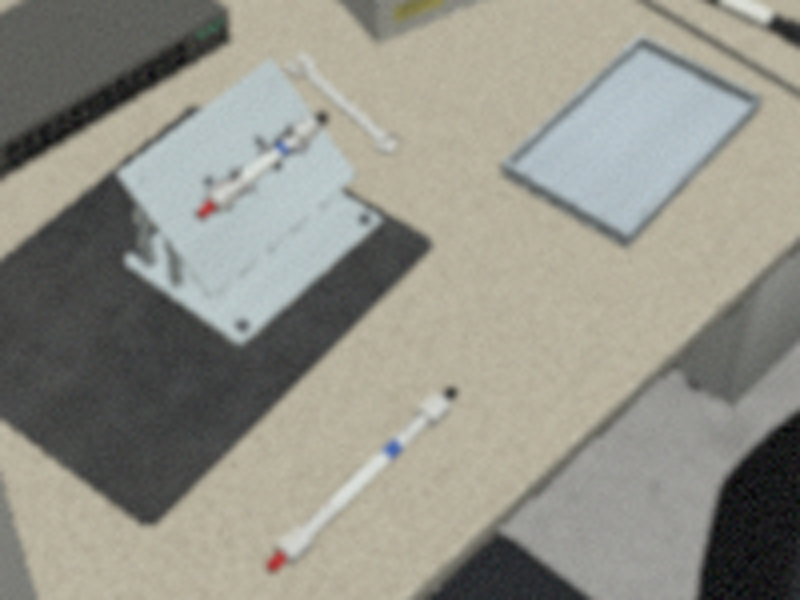

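```bash
python3 - <<'E'
from h import *
C=cam("side")
f=lambda u,v:(u/4+220,v/4+175)
def pr(n,u,v,z):p=px(C,f(u,v),z);print(n,p.round(0));return p
a=pr("Lred",273,563,8.5);b=pr("Lblk",452,393,8.5);d=a-b;print((a+b)/2,np.linalg.norm(d),np.degrees(np.arctan2(d[1],d[0])))
a=pr("Sred",205,212,98);b=pr("Sblk",323,117,98);d=a-b;print((a+b)/2,np.linalg.norm(d),np.degrees(np.arctan2(d[1],d[0])))
t=[pr("tray",*q,16) for q in((645,38),(762,100),(627,243),(503,168))];print(np.mean(t,0))
for i in range(4):
  d=t[i]-t[i-1];print(np.linalg.norm(d),np.degrees(np.arctan2(d[1],d[0])))
for n,uv in(("stack corner",(460,152)),("stack left",(363,108)),("bottle2",(401,153)),("bottle",(286,171)),("tipbox",(318,182)),("marker",(410,179)),("syr",(447,176))):print(n,px(C,uv,0).round(0))
E
```

```text
Lred [456. 364.   8.]
Lblk [467. 197.   8.]
[461.80408933 280.10266059   8.5       ] 167.16901373434686 93.69559433038498
Sred [639. 257.  98.]
Sblk [650. 141.  98.]
[644.33636892 199.4441065   98.        ] 116.64526882539401 95.66086387086774
tray [ 597. -164.   16.]
tray [ 487. -173.   16.]
tray [466.  18.  16.]
tray [579.  27.  16.]
[532.29633338 -72.97179116  16.        ]
191.65141636935252 -84.44843525304256
110.82690794759874 -175.3703754667654
191.56784258398153 96.15821235510982
112.85348133690452 4.694069450516008
stack corner [ 519. -526.   -0.]
stack left [ 967. -501.    0.]
bottle2 [ 667. -365.    0.]
bottle [881.   2.   0.]
tipbox [763. -37.   0.]
marker [ 557. -271.    0.]
syr [ 478. -374.   -0.]
```

Call:
{"op": "apply_moves", "data": {"deltas": [[0.038,-0.031,0,0,1],[0.076,-0.062,0,0,1],[0.114,-0.093,0,0,1],[0.152,-0.124,0,0,1],[0.19,-0.155,0,0,1]]}}

```text
time_s: 0.6
ee_pos: [322.2, -328.2, 213.7]
ee_rot: [-180.0, -0.0, 19.9]
force: [2.1, -0.2, -0.2]
gripper_width: 91.5
gripper_force: 0.0
```

Call:
{"op": "apply_moves", "data": {"deltas": [[0.038,-0.031,0,0,1],[0.076,-0.062,0,0,1],[0.114,-0.093,0,0,1],[0.152,-0.124,0,0,1],[0.19,-0.155,0,0,1]]}}

```text
time_s: 1.1
ee_pos: [448.0, -117.7, 213.8]
ee_rot: [180.0, 0.0, 19.9]
force: [0.9, -0.8, 0.2]
gripper_width: 91.2
gripper_force: 0.0
```

Call:
{"op": "apply_moves", "data": {"deltas": [[0.038,-0.031,0,-0.14,1],[0.076,-0.062,0,-0.28,1],[0.114,-0.093,0,-0.42,1],[0.152,-0.124,0,-0.56,1],[0.19,-0.155,0,-0.7,0.5]]}}

```text
time_s: 1.6
ee_pos: [573.8, 92.8, 213.5]
ee_rot: [-180.0, 0.0, 60.4]
force: [-0.5, -0.2, 0.6]
gripper_width: 85.6
gripper_force: 0.0
```

```bash
cat >> h.py <<'E'
def plan(p,yaw=None):
    s=env.state();r=R.from_euler("xyz",s["ee_rot"],degrees=True).as_matrix();y0=s["ee_rot"][2]
    d=r.T@(np.asarray(p)-s["ee_pos"])/1000
    print("t",round(s["time_s"],2),"pos",s["ee_pos"].round(1),"rot",s["ee_rot"].round(2),"w",round(s["gripper_width"],1),"F",s["force"].round(1))
    print("delta",d.round(4),"roll",0 if yaw is None else round(-np.radians(yaw-y0),4),"dist",np.linalg.norm(d).round(3),"q",s["qpos"].round(0))
E
python3 -c "
from h import *
plan((644,199,214),95.6)"
```

```text
t 1.6 pos [573.8  92.8 213.5] rot [-1.7998e+02  4.0000e-02  6.0390e+01] w 85.6 F [-0.5 -0.2  0.6]
delta [ 0.127   0.0085 -0.0006] roll -0.6146 dist 0.127 q [ 8. 19. 89. -0. 72. 38.]
```

Call:
{"op": "apply_moves", "data": {"deltas": [[0.03,0.002,0,-0.13,0.2],[0.06,0.004,0,-0.26,0],[0.09,0.006,0,-0.39,-0.2],[0.12,0.008,0,-0.52,-0.3],[0.127,0.0085,0,-0.615,-0.4]]}}

```text
time_s: 2.1
ee_pos: [645.2, 199.3, 212.6]
ee_rot: [-180.0, -0.0, 95.6]
force: [-0.4, -0.2, 0.7]
gripper_width: 45.8
gripper_force: 0.0
```

```bash
python3 - <<'E'
from h import *
s=env.state();a=cams.grab_frame("wrist");cv2.imwrite("pics/w1.png",a)
plan((644,199,214),95.6)
C=cam("wrist",s)
print(proj(C,(644,199,98)))
cv2.imwrite("pics/w1z.png",cv2.resize(a[60:360,120:520],None,fx=2,fy=2))
E
```

```text
t 2.15 pos [645.  199.1 212.5] rot [-1.7995e+02 -3.0000e-02  9.5760e+01] w 42.0 F [0.8 0.4 0.2]
delta [ 0.     -0.0011 -0.0015] roll 0.0028 dist 0.002 q [16. 28. 75.  0. 77. 10.]
[314.45681554 194.66060242]
```

View pics/w1z.png

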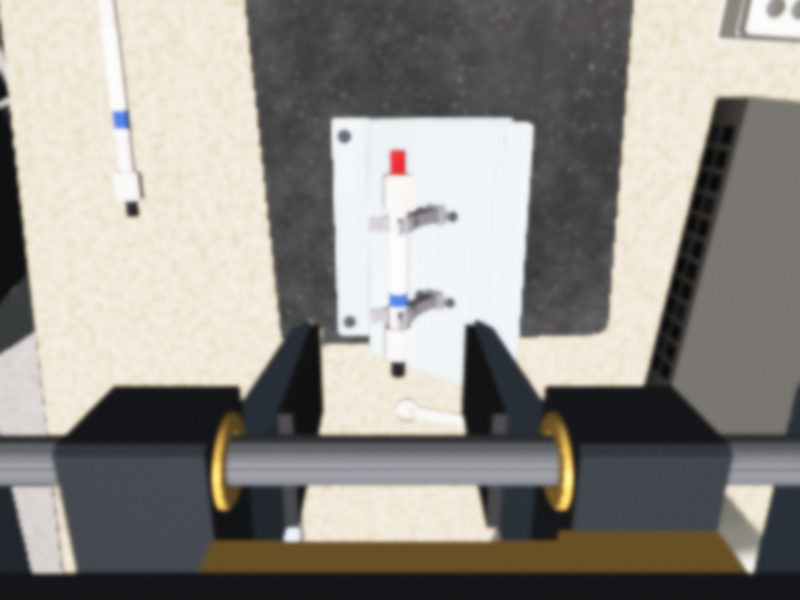

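The view shows the short column at crop (398,150)–(397,377), clips at about v=222 and v=310, and the jaws straddling it. I'll turn this into positions.

```bash
python3 - <<'E'
from h import *
s=env.state();C=cam("wrist",s);f=lambda u,v:(u/2+120,v/2+60)
a=px(C,f(398,150),98);b=px(C,f(397.5,377),98);d=a-b
print(a,b,(a+b)/2,np.linalg.norm(d),np.degrees(np.arctan2(d[1],d[0])))
a1=px(C,f(404,222),103);b1=px(C,f(396,311),103);print("clips",a1,b1,(a1+b1)/2,np.linalg.norm(a1-b1))
im=cv2.imread("pics/w1.png").astype(int)
# subpixel column centre per row (bright white / coloured against panel)
for v in (165,172,180,185,190,195,200,205,225):
  print(v,im[v,308:330].tolist() if v in(190,) else im[v,308:330].sum(1))
m=np.array((0,0));plan((m[0]+644,199,214),95.6)
E
```

```text
[642.18672682 260.3420465   98.        ] [654.88474623 136.71530089  98.        ] [648.53573652 198.5286737   98.        ] 124.27715770158873 95.86443084065334
clips [648.8146024 225.7275184 103.       ] [649.75118052 177.70508985 103.        ] [649.28289146 201.71630412 103.        ] 48.03156069286992
165 [733 730 727 720 719 728 736 741 745 747 746 746 744 738 721 688 644 610
 559 467 361 297]
172 [648 644 637 644 659 656 686 730 744 738 709 660 584 572 603 595 547 497
 461 405 404 462]
180 [736 736 734 734 734 734 741 752 756 758 756 756 755 752 740 714 709 724
 732 735 736 736]
185 [736 736 735 735 735 735 740 752 756 758 758 758 757 754 739 712 711 727
 733 736 737 737]
190 [[248, 246, 243], [248, 246, 242], [248, 246, 242], [248, 246, 242], [247, 246, 242], [247, 246, 243], [248, 248, 247], [250, 251, 251], [252, 252, 252], [252, 253, 253], [252, 253, 253], [252, 253, 253], [252, 252, 252], [250, 251, 252], [245, 247, 247], [236, 238, 237], [239, 238, 234], [245, 243, 239], [247, 245, 241], [248, 246, 243], [248, 247, 243], [248, 246, 243]]
195 [737 738 738 737 737 737 742 752 756 758 758 758 756 753 738 708 709 727
 735 738 738 738]
200 [738 738 738 738 737 737 742 752 756 758 758 758 756 753 737 708 711 727
 735 738 738 737]
205 [738 738 738 738 737 733 728 739 750 754 754 754 752 746 724 693 705 724
 721 682 582 508]
225 [740 738 729 694 652 669 699 712 715 715 707 696 673 663 677 699 717 731
 737 738 738 736]
t 2.15 pos [645.  199.1 212.5] rot [-1.7995e+02 -3.0000e-02  9.5760e+01] w 42.0 F [0.8 0.4 0.2]
delta [ 0.     -0.0011 -0.0015] roll 0.0028 dist 0.002 q [16. 28. 75.  0. 77. 10.]
```

Call:
{"op": "apply_moves", "data": {"deltas": [[0.001,0.0036,0.02,0,-0.52],[0.001,0.0036,0.055,0,-0.52],[0.001,0.0036,0.085,0,-0.52],[0.001,0.0036,0.1,0,-0.52],[0.001,0.0036,0.1,0,-0.52]]}}

```text
time_s: 2.65
ee_pos: [645.4, 196.8, 110.6]
ee_rot: [-179.6, 0.1, 95.2]
force: [0.2, -0.5, -0.0]
gripper_width: 22.2
gripper_force: 0.0
```

```bash
python3 - <<'E'
from h import *
s=env.state();a=cams.grab_frame("wrist")
plan((648.5,200,82),95.8)
b=cams.grab_frame("side")
cv2.imwrite("pics/w2z.png",np.hstack([cv2.resize(a[180:380,220:420],(400,400)),cv2.resize(b[175:245,245:315],(400,400),interpolation=cv2.INTER_CUBIC)]))
E
```

```text
t 2.7 pos [646.7 197.3 112.7] rot [-1.7982e+02  5.0000e-02  9.5190e+01] w 21.9 F [-0.4 -0.1 -0.2]
delta [0.0026 0.0021 0.0307] roll -0.0106 dist 0.031 q [16. 31. 83. -0. 66. 11.]
```

View pics/w2z.png

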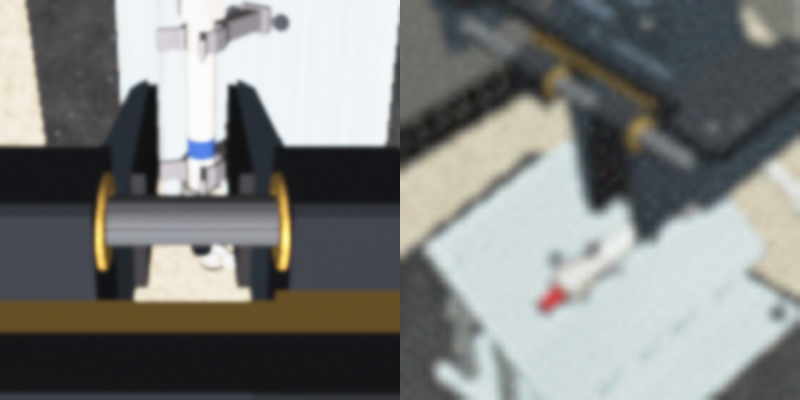

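Left: fingers straddle the tube, with clips at crop v≈38 and v≈173 and the tube about 2 mm to the right of the finger centre. Right: the gripper sits between the clips.

```bash
python3 - <<'E'
from h import *
s=env.state();C=cam("wrist",s);f=lambda u,v:(u/2+220,v/2+180)
for z in(98,104):
  a=px(C,f(201,38),z);b=px(C,f(202,174),z);print(a,b,(a+b)/2,np.linalg.norm(a-b))
print(px(C,f(201,110),98+4.8))
plan((648.5,200,82),95.8)
E
```

```text
[648.97286324 223.55561125  98.        ] [654.49180305 170.45782726  98.        ] [651.73233314 197.00671925  98.        ] 53.383830527958075
[648.70058238 225.41632472 104.        ] [654.04181261 174.02828669 104.        ] [651.3711975 199.7223057 104.       ] 51.66487388097921
[651.31110586 198.6526289  102.8       ]
t 2.75 pos [647.7 197.7 114.2] rot [1.80e+02 1.00e-02 9.52e+01] w 22.0 F [1.1 0.3 0.9]
delta [0.0023 0.001  0.0322] roll -0.0104 dist 0.032 q [16. 31. 83. -0. 66. 11.]
```

Call:
{"op": "apply_moves", "data": {"deltas": [[0.0013,0.0013,0.01,-0.01,-0.52],[0.0013,0.0013,0.022,-0.01,-0.52],[0.0013,0.0013,0.032,-0.01,-0.52],[0.0013,0.0013,0.032,-0.01,-0.52],[0.0013,0.0013,0.032,-0.01,-0.52]]}}

```text
time_s: 3.25
ee_pos: [648.6, 199.3, 81.5]
ee_rot: [-180.0, 0.0, 95.8]
force: [0.8, 0.9, 0.1]
gripper_width: 22.0
gripper_force: 0.0
```

```bash
python3 - <<'E'
from h import *
s=env.state();C=cam("wrist",s);a=cams.grab_frame("wrist");plan((648.8,199,81.5),95.8)
g=a.astype(int).sum(2)
print(proj(C,(648.8,199,98)))
for v in(200,206,212):print(v,g[v,290:350])
E
```

```text
t 3.3 pos [649.  199.4  82. ] rot [179.98   0.    95.84] w 22.0 F [0.2 0.4 0.4]
delta [-0.0004 -0.0002  0.0005] roll 0.0007 dist 0.001 q [16. 33. 85. -0. 62. 10.]
[315.38557    255.82019988]
200 [727 724 724 723 723 724 725 728 731 730 720 678 611 639 715 744 748 749
 748 748 748 747 745 745 745 745 745 744 740 736 732 731 731 730 730 729
 728 725 704 616 448 335 302 282 260 238 221 213 216 217 214 205 209 218
 238 267 304 350 419 487]
206 [727 724 721 714 717 723 726 729 730 733 732 729 724 724 735 740 742 744
 748 748 749 749 748 748 748 748 748 747 745 741 737 733 725 712 692 656
 611 558 470 347 261 243 264 299 329 358 382 404 421 431 436 440 442 445
 442 440 442 439 452 485]
212 [580 557 550 555 560 559 563 567 573 576 579 571 567 571 552 488 475 607
 711 740 748 751 749 746 741 735 734 735 735 730 717 680 582 480 446 438
 411 374 361 357 326 338 395 434 443 447 446 446 445 443 443 448 460 488
 530 576 607 619 612 605]
```

Call:
{"op": "apply_moves", "data": {"deltas": [[0,0,0,0,-0.8],[0,0,0,0,-0.85],[0,0,0,0,-0.9],[0,0,0,0,-1],[0,0,0,0,-1]], "grip_force": 12}}

```text
time_s: 3.8
ee_pos: [648.1, 199.3, 82.3]
ee_rot: [-179.9, 0.0, 95.8]
force: [-4.9, 0.2, 4.9]
gripper_width: 9.0
gripper_force: 12.0
```

Call:
{"op": "apply_moves", "data": {"deltas": [[0,0,0,0,-1],[0,0,0,0,-1],[0,-0.0039,-0.0046,0,-1],[0,-0.0096,-0.0115,0,-1],[0,-0.016,-0.019,0,-1]], "grip_force": 45}}

```text
time_s: 4.3
ee_pos: [632.9, 197.6, 100.8]
ee_rot: [180.0, 0.0, 95.8]
force: [0.2, -0.1, -0.0]
gripper_width: 8.8
gripper_force: 45.0
```

Call:
{"op": "apply_moves", "data": {"deltas": [[0,-0.013,-0.0155,0,-1],[0,-0.026,-0.031,0,-1],[0,-0.03,-0.06,0,-1],[0,-0.03,-0.075,0,-1],[0,-0.03,-0.075,0,-1]]}}

```text
time_s: 4.8
ee_pos: [604.4, 195.2, 179.5]
ee_rot: [179.6, -0.1, 95.9]
force: [0.3, 1.5, -0.8]
gripper_width: 8.3
gripper_force: 45.0
```

```bash
python3 - <<'E'
from h import *
plan((532,-73,160),95.8)
a=cams.grab_frame("wrist");b=cams.grab_frame("side")
cv2.imwrite("pics/w3z.png",np.hstack([cv2.resize(a[80:380,170:470],(400,400)),cv2.resize(b[155:255,225:325],(400,400),interpolation=cv2.INTER_CUBIC)]))
E
```

```text
t 4.8 pos [604.4 195.2 179.5] rot [ 1.796e+02 -7.000e-02  9.585e+01] w 8.3 F [ 0.3  1.5 -0.8]
delta [-0.2594 -0.0995  0.0185] roll 0.0009 dist 0.278 q [17. 25. 85. -0. 70. 11.]
```

View pics/w3z.png

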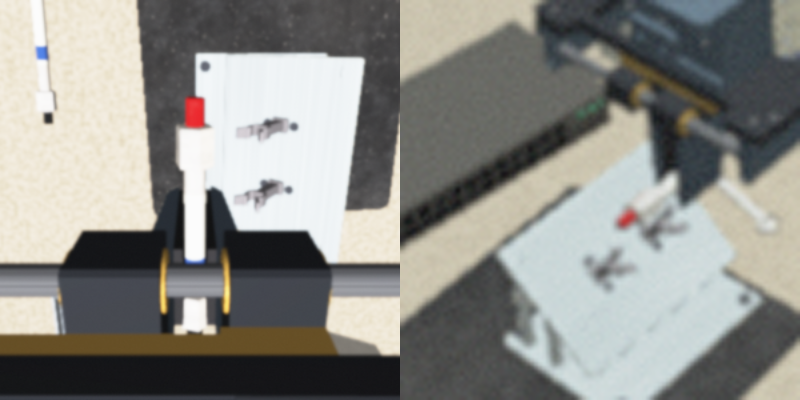

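The column is held firmly and both clips are empty. Now to the tray.

Call:
{"op": "apply_moves", "data": {"deltas": [[-0.043,-0.0165,0.005,0,-1],[-0.086,-0.033,0.01,0,-1],[-0.13,-0.05,0.015,0,-1],[-0.173,-0.0665,0.02,0,-1],[-0.216,-0.083,0.03,0,-1]]}}

```text
time_s: 5.4
ee_pos: [541.4, -30.2, 144.9]
ee_rot: [-180.0, 0.0, 95.9]
force: [0.8, 0.0, -0.5]
gripper_width: 8.4
gripper_force: 45.0
```

Call:
{"op": "apply_moves", "data": {"deltas": [[-0.03,-0.011,0.02,0,-1],[-0.043,-0.0165,0.05,0,-1],[-0.043,-0.0165,0.08,0,-1],[-0.043,-0.0165,0.1,0,-1],[-0.043,-0.0165,0.1,0,-1]]}}

```text
time_s: 5.9
ee_pos: [527.0, -72.9, 42.2]
ee_rot: [-179.5, -0.1, 95.8]
force: [-0.1, -0.4, -1.1]
gripper_width: 8.7
gripper_force: 45.0
```

```bash
python3 - <<'E'
from h import *
s=env.state();C=cam("wrist",s);a=cams.grab_frame("wrist");plan((532,-73,6),95.8)
cv2.imwrite("pics/w4.png",a)
E
```

```text
t 5.95 pos [528.7 -73.   44. ] rot [-1.7972e+02 -7.0000e-02  9.5840e+01] w 8.3 F [-0.4  0.2 -0.2]
delta [-0.0004  0.0035  0.038 ] roll 0.0006 dist 0.038 q [ -9.  24. 108.  -0.  48. -15.]
```

View pics/w4.png

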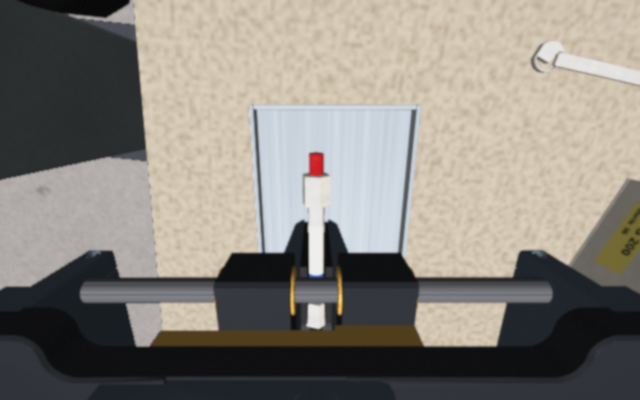

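Wrist view: the tray spans u≈254–417, top wall at v≈106, red tip at (316,160). The column is over the tray, about 1 cm left of centre, with good margins. Lowering.

Call:
{"op": "apply_moves", "data": {"deltas": [[0,0.009,0.01,0,-1],[0,0.009,0.022,0,-1],[0,0.009,0.03,0,-1],[0,0.009,0.037,0,-1],[0,0.009,0.037,0,-1]]}}

```text
time_s: 6.45
ee_pos: [538.5, -72.0, 7.9]
ee_rot: [-179.9, -0.0, 95.9]
force: [-0.5, -0.5, -1.1]
gripper_width: 8.8
gripper_force: 45.0
```

Call:
{"op": "apply_moves", "data": {"deltas": [[0,0,0,0,-1],[0,0,0,0,-1]], "grip_force": 3}}

```text
time_s: 6.65
ee_pos: [539.7, -72.3, 9.3]
ee_rot: [179.9, 0.0, 95.8]
force: [0.8, -0.0, -1.5]
gripper_width: 9.4
gripper_force: 3.0
```

Call:
{"op": "apply_moves", "data": {"deltas": [[0,0,0.003,0,-1],[0,0,0.003,0,-0.78],[0,0,0.003,0,-0.74],[0,0,0.003,0,-0.7],[0,0,0.003,0,-0.6]]}}

```text
time_s: 7.15
ee_pos: [539.4, -72.2, 6.0]
ee_rot: [180.0, 0.0, 95.8]
force: [-0.5, 0.4, -0.2]
gripper_width: 17.3
gripper_force: 0.1
```

Call:
{"op": "apply_moves", "data": {"deltas": [[0,0,0.003,0,-0.5],[0,0,-0.02,0,-0.45],[0,0,-0.05,0,-0.45],[0,0,-0.09,0,-0.45],[0,0,-0.12,0,-0.4]]}}

```text
time_s: 7.65
ee_pos: [540.0, -72.3, 127.9]
ee_rot: [179.9, 0.0, 95.8]
force: [-0.8, -1.1, -0.6]
gripper_width: 27.2
gripper_force: 0.0
```

```bash
python3 - <<'E'
from h import *
s=env.state();a=cams.grab_frame("wrist");b=cams.grab_frame("side")
cv2.imwrite("pics/w5.png",np.hstack([a[50:350,170:470],cv2.resize(b[165:240,330:430],(400,300),interpolation=cv2.INTER_CUBIC)]))
plan((462,280,120),93.7)
E
```

```text
t 7.75 pos [542.5 -72.6 130.3] rot [1.7946e+02 1.4000e-01 9.5840e+01] w 27.6 F [ 1.  -0.4 -0.4]
delta [ 0.359  -0.0443  0.009 ] roll 0.0374 dist 0.362 q [ -9.  19. 101.  -0.  59. -15.]
```

View pics/w5.png

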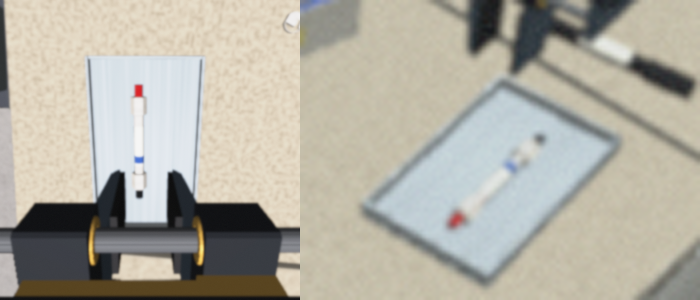

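The short column lies flat in the middle of the tray. Now to the long one.

Call:
{"op": "apply_moves", "data": {"deltas": [[0.045,-0.0055,0,0.01,-0.4],[0.09,-0.011,0,0.02,-0.4],[0.135,-0.0165,0,0.03,-0.4],[0.18,-0.022,0,0.037,-0.4],[0.225,-0.0275,0,0.037,-0.4]]}}

```text
time_s: 8.25
ee_pos: [488.0, 150.2, 124.8]
ee_rot: [-179.9, 0.0, 93.7]
force: [0.2, 0.9, 1.1]
gripper_width: 27.4
gripper_force: 0.0
```

Call:
{"op": "apply_moves", "data": {"deltas": [[0.045,-0.0065,0,0,-0.4],[0.09,-0.014,0,0,-0.4],[0.13,-0.021,0,0,-0.4],[0.134,-0.022,0,0,-0.4],[0.134,-0.022,0,0,-0.4]]}}

```text
time_s: 8.75
ee_pos: [457.6, 281.6, 124.8]
ee_rot: [-179.9, 0.1, 93.9]
force: [0.3, -0.0, -0.0]
gripper_width: 27.1
gripper_force: 0.0
```

```bash
python3 - <<'E'
from h import *
s=env.state();a=cams.grab_frame("wrist");np.save("pics/s6.npy",np.r_[s["ee_pos"],s["ee_rot"]])
cv2.imwrite("pics/w6.png",a)
plan((465,280,120),93.7);C=cam("wrist",s);print(proj(C,(465,280,8.5)))
E
```

```text
t 8.8 pos [458.  280.6 124.9] rot [-1.7991e+02  9.0000e-02  9.3780e+01] w 27.4 F [ 0.5 -0.5  0.4]
delta [-0.0011  0.007   0.0049] roll 0.0014 dist 0.009 q [ 30.  19. 102.  -0.  59.  27.]
[322.51282121 195.69461591]
```

View pics/w6.png

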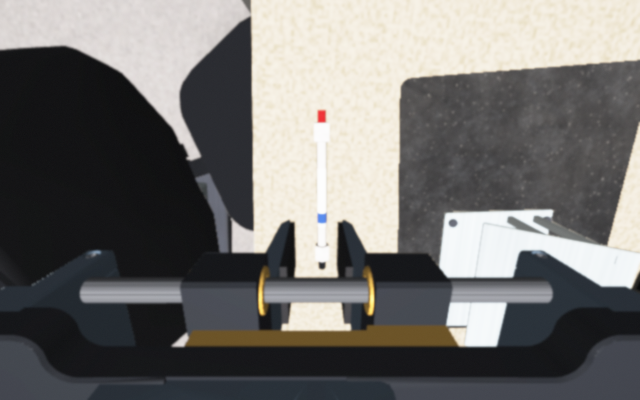

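The long column runs from (321.5,110) to (322,269), between the fingers. I'll compute its middle, and the clip middle from picture w1.

```bash
python3 - <<'E'
from h import *
v=np.load("pics/s6.npy");C=cam("wrist",dict(ee_pos=v[:3],ee_rot=v[3:]))
a=px(C,(321.5,110.5),8.5);b=px(C,(322,268.5),8.5);d=a-b;m=(a+b)/2
print(m,np.linalg.norm(d),np.degrees(np.arctan2(d[1],d[0])))
plan((m[0],m[1],2.5),93.8)
im=cv2.imread("pics/w1.png")
C1=cam("wrist",dict(ee_pos=np.array([645.2,199.2,212.5]),ee_rot=np.array([180,0,95.76])))
K=np.array([648.4,199.3,98]);c=np.cos(np.radians(5.8));sn=np.sin(np.radians(5.8))
X=np.array([.766*c,.766*sn,.643]);Y=np.array([-sn,c,0]);Z=np.array([-.643*c,-.643*sn,.766])
g=im.astype(int).sum(2)
# profile along Y at uphill jaw (x=+8,z=+3) and downhill (x=-8,z=8)
for x,z in((7,3),(8,8),(-8,8)):
  print(x,z,[int(g[tuple(np.round(proj(C1,K+X*x+Y*y+Z*z)).astype(int)[::-1])]) for y in range(-36,37,2)])
E
```

```text
[464.27223546 279.19285873   8.5       ] 173.95819772928823 94.44960724157028
t 8.8 pos [458.  280.6 124.9] rot [-1.7991e+02  9.0000e-02  9.3780e+01] w 27.4 F [ 0.5 -0.5  0.4]
delta [-0.0016  0.0064  0.1224] roll -0.0004 dist 0.123 q [ 30.  19. 102.  -0.  59.  27.]
7 3 [743, 739, 677, 606, 580, 581, 579, 565, 608, 566, 406, 443, 481, 675, 736, 737, 737, 738, 739, 738, 738, 739, 739, 739, 739, 740, 741, 737, 727, 646, 600, 603, 598, 641, 705, 735, 737]
8 8 [753, 754, 750, 696, 655, 595, 566, 452, 520, 688, 606, 454, 459, 632, 752, 757, 757, 756, 756, 757, 757, 757, 756, 757, 756, 757, 757, 755, 746, 673, 602, 596, 535, 587, 738, 744, 747]
-8 8 [740, 740, 736, 697, 666, 644, 633, 619, 712, 738, 738, 738, 738, 738, 738, 738, 738, 738, 737, 737, 737, 736, 736, 736, 736, 735, 736, 735, 712, 654, 648, 648, 652, 715, 733, 733, 732]
```

Call:
{"op": "apply_moves", "data": {"deltas": [[-0.0016,0.0064,0.03,-0.012,-0.4],[-0.0016,0.0064,0.065,-0.012,-0.4],[-0.0016,0.0064,0.1,-0.012,-0.4],[-0.0016,0.0064,0.115,-0.012,-0.4],[-0.0016,0.0064,0.115,-0.012,-0.4]]}}

```text
time_s: 9.3
ee_pos: [463.5, 277.1, 8.3]
ee_rot: [-179.7, 0.2, 94.3]
force: [-0.1, 0.1, 0.4]
gripper_width: 27.7
gripper_force: 0.0
```

Call:
{"op": "apply_moves", "data": {"deltas": [[0,0,0.004,0,-0.4],[0,0,0.0055,0,-0.4],[0,0,0.0055,0,-0.4]]}}

```text
time_s: 9.6
ee_pos: [465.6, 279.9, 6.3]
ee_rot: [179.9, -0.0, 94.4]
force: [-0.7, 0.1, 0.2]
gripper_width: 27.3
gripper_force: 0.0
```

```bash
python3 - <<'E'
from h import *
plan((464.3,279.2,2.5),94.45)
E
```

```text
t 9.6 pos [465.6 279.9   6.3] rot [ 1.7991e+02 -3.0000e-02  9.4380e+01] w 27.3 F [-0.7  0.1  0.2]
delta [-0.0006 -0.0014  0.0038] roll -0.0012 dist 0.004 q [ 30.  28. 109.  -0.  43.  25.]
```

Call:
{"op": "apply_moves", "data": {"deltas": [[-0.0004,-0.001,0.002,0,-0.4],[-0.0004,-0.001,0.0035,0,-0.5],[-0.0004,-0.001,0.0035,0,-0.7],[-0.0004,-0.001,0.0035,0,-1],[-0.0004,-0.001,0.0035,0,-1]], "grip_force": 10}}

```text
time_s: 10.1
ee_pos: [464.0, 279.5, 2.0]
ee_rot: [180.0, 0.0, 94.4]
force: [-1.2, -0.9, 0.4]
gripper_width: 9.5
gripper_force: 10.0
```

Call:
{"op": "apply_moves", "data": {"deltas": [[0,0,0,0,-1],[0,0,0,0,-1],[0,0,0,0,-1]], "grip_force": 50}}

```text
time_s: 10.4
ee_pos: [464.0, 279.5, 2.0]
ee_rot: [180.0, -0.0, 94.4]
force: [-0.3, 1.0, 1.2]
gripper_width: 8.6
gripper_force: 50.0
```

```bash
python3 - <<'E'
from h import *
plan((464.3,279.2,2.5),94.45)
E
```

```text
t 10.4 pos [464.  279.5   2. ] rot [180.    -0.    94.41] w 8.6 F [-0.3  1.   1.2]
delta [-0.0003  0.0003 -0.0005] roll -0.0007 dist 0.001 q [ 30.  28. 109.  -0.  42.  25.]
```

Call:
{"op": "apply_moves", "data": {"deltas": [[0,0,-0.03,0,-1],[0,0,-0.075,0,-1],[0,0,-0.12,0,-1],[0,0,-0.15,0,-1],[0,0,-0.15,0,-1]]}}

```text
time_s: 10.9
ee_pos: [466.6, 280.9, 156.5]
ee_rot: [179.5, -0.2, 94.4]
force: [0.6, 0.7, -1.4]
gripper_width: 8.6
gripper_force: 50.0
```

```bash
python3 - <<'E'
from h import *
plan((622.8,196.7,135),95.8)
E
```

```text
t 10.9 pos [466.6 280.9 156.5] rot [179.48  -0.24  94.41] w 8.6 F [ 0.6  0.7 -1.4]
delta [-0.096   0.149   0.0225] roll -0.0243 dist 0.179 q [30. 18. 99. -0. 62. 25.]
```

Call:
{"op": "apply_moves", "data": {"deltas": [[-0.02,0.034,0,-0.012,-1],[-0.045,0.075,0.005,-0.024,-1],[-0.07,0.115,0.01,-0.024,-1],[-0.088,0.142,0.015,-0.024,-1],[-0.095,0.152,0.017,-0.024,-1]]}}

```text
time_s: 11.4
ee_pos: [624.4, 194.1, 131.9]
ee_rot: [-179.8, 0.1, 95.6]
force: [0.5, -0.1, -1.9]
gripper_width: 8.3
gripper_force: 50.0
```

Call:
{"op": "apply_moves", "data": {"deltas": [[0,0,0,0,-1],[0,0,0,0,-1],[0,0,0,0,-1],[0,0,0,0,-1],[0,0,0,0,-1]]}}

```text
time_s: 11.9
ee_pos: [622.2, 197.2, 135.5]
ee_rot: [180.0, -0.0, 95.9]
force: [0.4, -1.0, -1.8]
gripper_width: 8.3
gripper_force: 50.0
```

```bash
python3 - <<'E'
from h import *
s=env.state();a=cams.grab_frame("wrist");cv2.imwrite("pics/w7.png",a);plan((622.8,196.7,122.1),95.8)
C=cam("wrist",s)
# red plug end and blue band along column
hsv=cv2.cvtColor(a,cv2.COLOR_BGR2HSV);red=((hsv[...,0]<8)|(hsv[...,0]>172))&(hsv[...,1]>150)&(hsv[...,2]>100)
n,l,st,ce=cv2.connectedComponentsWithStats(red.astype(np.uint8))
for i in range(1,n):
  if st[i,4]>20:
    print(st[i],ce[i],"axis z",s["ee_pos"][2]+6.5,"outer end",px(C,(ce[i][0],st[i,1]),s["ee_pos"][2]+6.5))
Y=np.array([-.101,.995,0]);print("expected red end",s["ee_pos"]+Y*87+[0,0,6.5],proj(C,s["ee_pos"]+Y*87+[0,0,6.5]))
E
```

```text
t 11.95 pos [622.4 197.  135.4] rot [179.97  -0.    95.84] w 8.6 F [-0.1 -0.2 -1.3]
delta [-0.0004  0.0003  0.0133] roll 0.0007 dist 0.013 q [17. 28. 85. -0. 66. 11.]
[309 104  14  22 298] [315.58389262 114.26174497] axis z 141.9681243577895 outer end [613.47049948 284.29023424 141.96812436]
expected red end [613.44997188 283.73096414 141.96812436] [315.44274385 105.06119874]
```

View pics/w7.png

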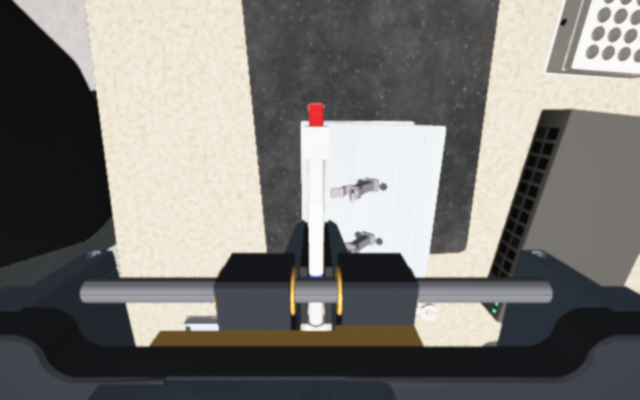

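The long column is held straight and centred, with its red end where expected to within 0.6 mm. The clips are empty ahead at (352,188) and (362,242). Approaching along the clip axis.

Call:
{"op": "apply_moves", "data": {"deltas": [[-0.0004,0.0003,0.0133,0,-1],[-0.0004,0.0065,0.0207,0,-1],[-0.0004,0.0125,0.0278,0,-1],[-0.0004,0.0163,0.0323,0,-1],[-0.0004,0.0163,0.0323,0,-1]]}}

```text
time_s: 12.45
ee_pos: [639.4, 197.5, 101.2]
ee_rot: [-179.9, 0.0, 95.8]
force: [-0.3, -0.2, -1.2]
gripper_width: 8.5
gripper_force: 50.0
```

Call:
{"op": "apply_moves", "data": {"deltas": [[0,0,0,0,-1],[0,0,0,0,-1],[0,0,0,0,-1]]}}

```text
time_s: 12.75
ee_pos: [639.2, 197.7, 103.1]
ee_rot: [180.0, -0.0, 95.8]
force: [-1.1, 0.5, -0.6]
gripper_width: 8.1
gripper_force: 50.0
```

```bash
python3 - <<'E'
from h import *
plan((648.4,199.3,91.5),95.8)
E
```

```text
t 12.75 pos [639.2 197.7 103.1] rot [179.96  -0.    95.79] w 8.1 F [-1.1  0.5 -0.6]
delta [0.0007 0.0093 0.0116] roll -0.0002 dist 0.015 q [16. 31. 85. -0. 64. 10.]
```

Call:
{"op": "apply_moves", "data": {"deltas": [[0.0005,0.002,0.0026,0,-1],[0.0005,0.004,0.005,0,-1],[0.0005,0.006,0.0075,0,-1],[0.0005,0.008,0.01,0,-1],[0.0005,0.0095,0.0118,0,-1]]}}

```text
time_s: 13.25
ee_pos: [648.7, 199.2, 90.6]
ee_rot: [180.0, 0.0, 95.8]
force: [-4.9, -0.3, 11.1]
gripper_width: 8.6
gripper_force: 50.0
```

Call:
{"op": "apply_moves", "data": {"deltas": [[0,0,0,0,-1],[0,0,0,0,-1],[0,0,0,0,-1]]}}

```text
time_s: 13.55
ee_pos: [648.7, 199.2, 90.8]
ee_rot: [180.0, 0.0, 95.8]
force: [-1.1, 0.1, 0.3]
gripper_width: 8.4
gripper_force: 50.0
```

```bash
python3 - <<'E'
from h import *
plan((648.4,199.3,91.5),95.8)
E
```

```text
t 13.55 pos [648.7 199.2  90.8] rot [179.98   0.    95.79] w 8.4 F [-1.1  0.1  0.3]
delta [ 0.0001 -0.0003 -0.0007] roll -0.0003 dist 0.001 q [16. 33. 85. -0. 63. 10.]
```

Call:
{"op": "apply_moves", "data": {"deltas": [[0,0.0006,0.0008,0,-1],[0,0.0013,0.0015,0,-1],[0,0.0019,0.0023,0,-1],[0,0.0019,0.0023,0,-1]]}}

```text
time_s: 13.95
ee_pos: [648.8, 199.2, 90.5]
ee_rot: [-179.8, 0.0, 95.8]
force: [-8.1, -0.7, 11.9]
gripper_width: 8.2
gripper_force: 50.0
```

The force rises to about 14 N against the solid stop, so it's home. I'll relax, open and withdraw straight up.

Call:
{"op": "apply_moves", "data": {"deltas": [[0,-0.0015,-0.0018,0,-1],[0,-0.0019,-0.0023,0,-1],[0,-0.0019,-0.0023,0,-0.7],[0,-0.0019,-0.0023,0,-0.6],[0,-0.0019,-0.0023,0,-0.55]]}}

```text
time_s: 14.45
ee_pos: [648.7, 199.1, 90.5]
ee_rot: [180.0, 0.0, 95.8]
force: [-0.0, -0.1, 1.2]
gripper_width: 20.2
gripper_force: 0.0
```

Call:
{"op": "apply_moves", "data": {"deltas": [[0,0,0,0,-0.55],[0,0,-0.015,0,-0.55],[0,0,-0.045,0,-0.5],[0,0,-0.085,0,-0.4],[0,0,-0.12,0,-0.4]]}}

```text
time_s: 14.95
ee_pos: [648.6, 199.2, 212.4]
ee_rot: [180.0, 0.0, 95.8]
force: [0.4, 0.0, 0.3]
gripper_width: 27.5
gripper_force: 0.0
```

Call:
{"op": "apply_moves", "data": {"deltas": [[0,0,0,0,-0.4],[0,0,0,0,-0.4],[0,0,0,0,-0.4],[0,0,0,0,-0.4]]}}

```text
time_s: 15.35
ee_pos: [647.8, 198.9, 208.9]
ee_rot: [-179.8, 0.0, 95.8]
force: [-0.1, -0.0, 0.0]
gripper_width: 27.4
gripper_force: 0.0
```

```bash
python3 - <<'E'
from h import *
s=env.state();a=cams.grab_frame("wrist");b=cams.grab_frame("side");plan((648.4,199.3,212),95.8)
cv2.imwrite("pics/w8.png",np.hstack([cv2.resize(a[90:290,220:420],(400,400)),cv2.resize(b[175:255,240:320],(400,400),interpolation=cv2.INTER_CUBIC)]))
C=cam("wrist",s);Y=np.array([-.101,.995,0]);K=np.array([648.4,199.3,98])
for y in(-87,-25,25,87):print(y,(proj(C,K+Y*y)-[220,90])*2)
E
```

```text
t 15.45 pos [648.  199.  209.4] rot [-1.7986e+02  3.0000e-02  9.5790e+01] w 27.2 F [-0.4 -0.1  0.2]
delta [ 0.0003  0.0004 -0.0026] roll -0.0002 dist 0.003 q [16. 28. 75. -0. 77. 10.]
-87 [192.88821932 357.33492832]
-25 [193.04316567 254.96932359]
25 [193.18276366 162.74364752]
87 [193.37755437  34.05479221]
```

View pics/w8.png

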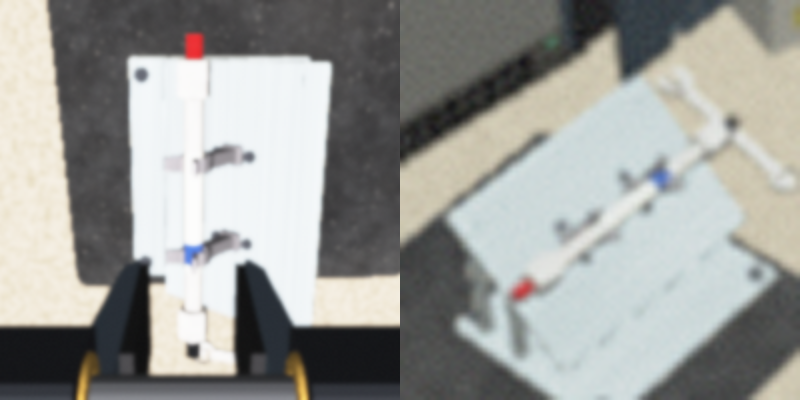

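The long column sits in both clips with its ends at crop v≈34 and v≈357, as predicted for a centred, seated column. The gripper is clear.

```bash
python3 -c "
from workcell import env
print(env.job_done())"
```

```text
the job is handed in; nothing more can be done
None
```

The short column lies flat in the tray, and the long column is snapped home and centred in both clips; I handed the job in at about 15.5 s with the gripper clear (no verdict was returned).

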